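# Start the brooder: mains, fan, heater

### The arm

A 7-joint arm with a two-finger parallel gripper is mounted at the origin on the work surface. World frame = base frame: x ahead of the robot, y to its left, z up, the work surface at z = 0. Lengths are in m, angles in rad, forces in N, time in s.
With the tool pointing down it reaches from about 0.425 to 0.925 m from the base axis. Payload 6.8 kg.
Tool frame: the origin (TCP) lies on the front face of the gripper's body, between the roots of the fingers; the fingertips stand 73 mm ahead of it and the grasp point (between the pads) lies 54 mm ahead of it (env.nose_length is the distance from the TCP to the fingertips, in m); z points along the fingers, y is the line along which they close (so a half turn about z gives the same grasp; the last joint's range is limited). The gripper opens to 85 mm and grips with 20 to 120 N. Pads are 22 mm wide; open, the fingers measure 114 mm over their backs; the gripper's body (76 mm by 85 mm) begins 54 mm behind the grasp point. The pads swing forward as they close: fully open they stand 13 mm farther back than shut.
Start: joints at [-1.354, 0.477, 0.022, 1.555, -0.011, 1.109, -0.083], TCP at [0.215, 0.64, 0.304] pointing down, gripper open.
Joint ranges: [-2.96, 2.96], [-0.34, 2.1], [-1.41, 1.46], [0.24, 2.44], [-1.37, 4.51], [0.17, 1.92], [-2.96, 2.96]. Speed limits (rad/s): [2.39, 2.39, 3.14, 3.14, 3.14, 3.14, 3.14].

### API

Orientations are given as a unit quaternion [w, x, y, z].
In Python, from cell import env, kin, camera, calibration, job gives the robot as it stands. The module is installed in compiled form; this text tells all that it offers. Calls block until the motion is done:
- env.reach(position, orientation): joint-space move of the TCP to a pose.
- env.movel(position, velocity=0.15, rot=None, stop_force=None): straight line of the TCP; rot=None keeps the orientation; velocity is the mean speed in m/s. With stop_force (N) it stops when the force on the tool has changed by that much, and returns True; else False.
- env.goto_joints(angles): joint-space move.
- env.grip(opening, f_grip=None): finger opening in m; f_grip is the grip in N (None keeps the last); returns when the fingers have stopped.
- env.dwell(seconds).
- kin.inverse_kinematics(position, orientation): joint angles nearest the present ones, or None.
- env.get_state(): the state.
- camera(name): name is "scene" or "side" or "wrist"; returns (picture, depth): 420x560x3 uint8, blue, green, red; 420x560 float32, m along the optical axis (not along the pixel's ray), 0 where there is no reading.
- calibration(name): a dict with "fx", "fy", "cx", "cy" (pixels), "rvec" (rotation vector, rad) and "tvec" (3), from world to camera coordinates, as OpenCV has them. Camera axes: x right, y down, z forward; pixel columns grow to the right and rows downward; lengths in m; the calibration is good to about 2 mm. A picture is of the moment at which its call begins: read the wrist's pose just before it. calibration takes no time and is no camera call; for the wrist camera it gives the pose at the moment of the call.
A pose or a line that the arm cannot do raises env.PlanningError and nothing moves.
- job.job_done(): hands the job in; it is judged then, once.
The state is a dict: "time": time; "qpos": joint angles; "joint_velocities": joint speeds; "joint_torque": joint torques, N m; "tcp_pos": TCP position; "orientation": TCP orientation; "force": force on the tool from outside, world axes, zero at the start; "torque": the same for the moment, N m; "opening": finger opening in m; "gripper_force": force on a finger pad.
Only numpy, scipy, OpenCV 4.12 (cv2) and the standard library are available. Lean on these libraries where they do the work, as an engineer would, in place of code of your own. Each camera call takes 0.05 s, during which the arm holds its last target. There are 200 camera calls.

### The job

Get the nursery brooder running for a new chick: with a light fingertip tap the far half (the one with the short white bar) of the mains rocker on its roof panel, then of the fan rocker, then of the heater rocker, so that each clicks over to on and stays on. Keep to that order, because the heater must never be on without the fan. Leave the lamp switch off, do not lean on the brooder, and do not pick up or shift any of the things standing on it or around it.

Things in the scene. Friction and masses are not known exactly. Their poses are not given: they have to be found in the camera images.
- brooder: white nursery brooder, a fixed box 280 mm deep (its x), 380 mm wide (its y), flat roof 210 mm above the table, clear door towards the robot; a raised grey control panel runs along the front of the roof. Origin: centre of its underside, on the table; x from its front to its back, y to its left as seen from the robot
- panel (a point): centre of the face of the control panel, 240 mm above the table; axes as the brooder. Panel 120 mm (x) by 350 mm (y), 30 mm above the roof. Four black rocker switches in a row, left to right: mains, fan, heater, lamp, pivots at x = +8, y = +125, +63, +5, -53, z = 10 mm from here; a dark display right of them. Bezels stand 2 mm above the face, rocker ends 10 (down) to 16 mm (up)
- mains (a joint): angle in rad of the mains rocker: 0 = off as found (near half down), 0.36 = on (far half down). Black, 34 mm long (front to back), 30 mm wide, the wide one at the left end of the row; a power symbol (open ring with a bar) printed on the panel in front of it. Over-centre spring: 3 N or so on the far half, clicks over at 0.18 and stays, against a firm stop; a half push springs back
- fan (a joint): angle in rad of the fan rocker: 0 = off as found (near half down), 0.36 = on (far half down). Black, 34 mm long (front to back), 19 mm wide, second from the left; a three-bladed fan printed on the panel in front of it. Over-centre spring: 3 N or so on the far half, clicks over at 0.18 and stays, against a firm stop; a half push springs back
- heater (a joint): angle in rad of the heater rocker: 0 = off as found (near half down), 0.36 = on (far half down). Black, 34 mm long (front to back), 19 mm wide, third from the left; three wavy lines printed on the panel in front of it. Over-centre spring: 3 N or so on the far half, clicks over at 0.18 and stays, against a firm stop; a half push springs back
- lamp (a joint): angle in rad of the lamp rocker: 0 = off as found (near half down), 0.36 = on (far half down). Black, 34 mm long (front to back), 19 mm wide, fourth from the left, beside the display; a bulb printed on the panel in front of it. Over-centre spring: 3 N or so on the far half, clicks over at 0.18 and stays, against a firm stop; a half push springs back. To be left off
- mains_on (a point): the spot to tap to switch the mains on: top of the far half of its rocker, 11 mm beyond the pivot, on the short white bar; about 255 mm above the table while off, it sinks about 4 mm when on. A fingertip that reaches back over the near end as well jams it. Its axes turn with the rocker: x to the brooder's back (level while off, 0.36 rad down when on), y along the row
- fan_on (a point): the spot to tap to switch the fan on: top of the far half of its rocker, 11 mm beyond the pivot, on the short white bar; about 255 mm above the table while off, it sinks about 4 mm when on. A fingertip that reaches back over the near end as well jams it. Its axes turn with the rocker: x to the brooder's back (level while off, 0.36 rad down when on), y along the row
- heater_on (a point): the spot to tap to switch the heater on: top of the far half of its rocker, 11 mm beyond the pivot, on the short white bar; about 255 mm above the table while off, it sinks about 4 mm when on. A fingertip that reaches back over the near end as well jams it. Its axes turn with the rocker: x to the brooder's back (level while off, 0.36 rad down when on), y along the row
- pill_pot: small white-capped pot, 42 mm across, 55 mm high, standing on the roof behind the panel; origin under its centre. Bystander
- syringe: clear feeding syringe, 115 mm long, 34 mm across its flange, 22 mm high, lying on the roof behind the panel; origin under the barrel, x to its nozzle. Bystander
- food_tub: white tub with blue lid, 94 mm square, 66 mm high, left of the brooder; origin under its centre. Bystander
- bowl: pink bowl, 100 mm across, 50 mm high, left of the brooder; origin under its centre. Bystander
- cup: white cup, 72 mm across, 80 mm high, right of the brooder; origin under its centre. Bystander
- bottle: clear bottle with white cap, 60 mm across, 150 mm high, right of the brooder; origin under its centre. Bystander
- tweezers: steel tweezers, 140 mm long, 8 mm high, lying on the table in front of the brooder; origin near the middle. Bystander

How it is judged:
By the outcome, as a careful person would: the job done as asked, in the order asked, and still so for the second after the job is handed in, with the robot touching nothing.
It also fails if it takes over 34 s, if anything falls off the work surface, if the arm or the gripper's body presses on something with over 40 N, if the wrist force passes 120 N, or if a joint passes its speed limit or range.

## Working session

There is one attempt and no reset: what is moved stays moved. The work goes in short steps, each a Python script; the robot and the scene stay as the last script left them, time stands still between calls to the robot, and variables do not carry over. Pictures are saved under pics/ and viewed, at most 10 in all, crops included, and the job is handed in when it is done.

```bash
mkdir -p pics; python3 - <<'E'
from cell import env,camera,calibration
import cv2,numpy as np
for n in("scene","side","wrist"):
    c=calibration(n);p,d=camera(n);cv2.imwrite(f"pics/{n}0.png",p);np.save(f"{n}0.npy",d)
    print(n,{k:np.round(np.ravel(v),3).tolist() for k,v in c.items()})
s=env.get_state();print(s['time'],s['tcp_pos'],s['orientation'],s['force'])
E
```

```text
scene {'fx': [520.87], 'fy': [520.87], 'cx': [277.96], 'cy': [211.528], 'rvec': [0.793, 2.738, -0.852], 'tvec': [0.441, -0.117, 1.672]}
side {'fx': [422.419], 'fy': [422.419], 'cx': [277.618], 'cy': [216.914], 'rvec': [2.299, -0.864, 0.317], 'tvec': [-0.391, 0.341, 0.897]}
wrist {'fx': [298.544], 'fy': [298.544], 'cx': [282.353], 'cy': [210.853], 'rvec': [-2.351, -1.691, -0.243], 'tvec': [-0.674, -0.038, 0.378]}
0.15 [0.21528943 0.63939922 0.30315063] [-5.89384339e-05  1.61668662e-01  9.86844856e-01 -6.86160557e-04] [ 0.62298198 -0.52403591  0.54874594]
```

View pics/scene0.png

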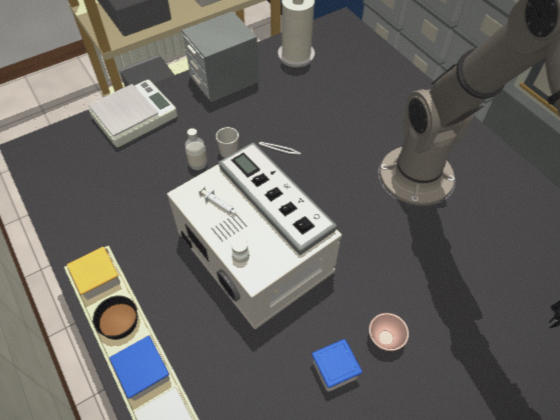

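View pics/side0.png

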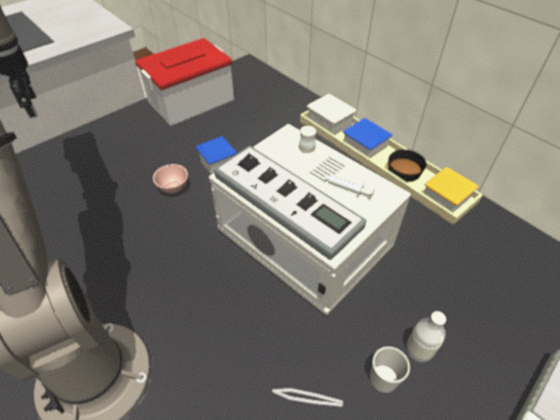

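The side view shows the four rockers at about (249,162), (268,174), (287,187), (307,201), mains to lamp. The scene view has them at (303,226), (288,209), (274,194), (260,180). Next I measure them in both views.

```bash
cat > h.py <<'E'
import cv2,numpy as np
def ray(c,uv,z):
    R=cv2.Rodrigues(np.array(c['rvec'],float))[0];t=np.ravel(c['tvec'])
    K=np.array([[c['fx'],0,c['cx']],[0,c['fy'],c['cy']],[0,0,1]])
    o=-R.T@t;d=R.T@np.linalg.inv(K)@np.array([uv[0],uv[1],1.]);return o+d*(z-o[2])/d[2]
def blobs(p,thr,amin,amax,box):
    g=cv2.cvtColor(p,cv2.COLOR_BGR2GRAY);m=np.uint8(g<thr)
    k=np.zeros_like(m);x0,y0,x1,y1=box;k[y0:y1,x0:x1]=m[y0:y1,x0:x1]
    n,l,s,c=cv2.connectedComponentsWithStats(k)
    return [(c[i],s[i]) for i in range(1,n) if amin<s[i][4]<amax]
E
python3 - <<'E'
from cell import calibration
from h import *
for n,box in(("side",(225,145,330,215)),("scene",(245,165,325,240))):
    p=cv2.imread(f"pics/{n}0.png");c=calibration(n)
    for t in(50,):
        for b,s in blobs(p,t,40,400,box): print(n,np.round(b,1),s,np.round(ray(c,b,.25),4))
a=[cv2.resize(cv2.imread(f"pics/{n}0.png")[y:y+100,x:x+130],None,fx=4,fy=4,interpolation=cv2.INTER_CUBIC)[:300*2] for n,x,y in(("side",220,140),)]
b=cv2.imread("pics/wrist0.png")
cv2.imwrite("pics/c1.png",a[0])
E
```

```text
scene [259.8 179.8] [253 175  15  11  81] [ 0.5281 -0.0791  0.25  ]
scene [273.4 193.9] [266 188  15  12  89] [ 0.5224 -0.022   0.25  ]
scene [287.5 208.6] [280 203  16  12  88] [0.517  0.0354 0.25  ]
scene [303.3 225.1] [294 218  19  15 149] [0.5111 0.0966 0.25  ]
```

View pics/c1.png

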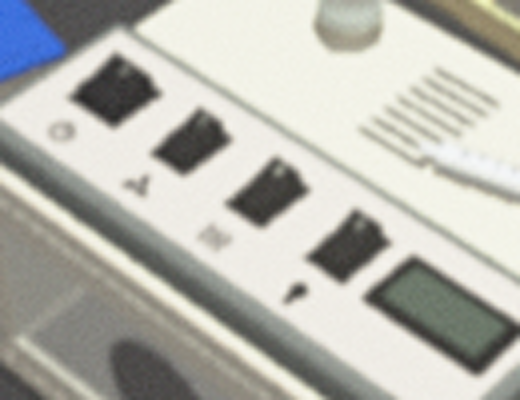

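The crop shows the rockers with their white bars on the far half. The scene-view spacing comes out at 176 mm against the 178 mm given, so the yaw is about 0.097 rad. Now I go to hover and take a closer look with the wrist camera.

```bash
python3 - <<'E'
from cell import env,camera,calibration
from h import *
from scipy.spatial.transform import Rotation as Ro
s=env.get_state();q=s['orientation'];Rt=Ro.from_quat([q[1],q[2],q[3],q[0]]).as_matrix()
c=calibration("wrist");R=cv2.Rodrigues(np.array(c['rvec'],float))[0];C=-R.T@np.ravel(c['tvec'])
off=Rt.T@(C-s['tcp_pos']);ax=Rt.T@R[2];print("cam in tool",off,ax)
psi=.0966;Q=[0,np.sin(-psi/2),np.cos(psi/2),0]
p=np.array(s['tcp_pos']);p[2]=.42
env.movel(p,velocity=.25)
Rg=Ro.from_quat([Q[1],Q[2],0,0]).as_matrix()
tz=.40; o=Rg@off; a=Rg@ax; L=(tz+o[2]-.25)/-a[2]
tgt=np.array([.522,.02])-(o+a*L)[:2]
print("tgt",tgt); env.reach([*tgt,tz],Q)
env.grip(0.0,f_grip=20)
c=calibration("wrist");pic,d=camera("wrist");cv2.imwrite("pics/w1.png",pic);np.save("w1.npy",d)
np.savez("w1cal.npz",**{k:np.ravel(v) for k,v in c.items()})
s=env.get_state();print(s['time'],s['tcp_pos'],s['orientation'],s['force'],s['opening'])
E
```

```text
cam in tool [ 7.18102001e-02 -4.25515751e-05 -6.89787538e-02] [-2.84147385e-01 -4.09210265e-04  9.58780526e-01]
tgt [0.52886758 0.02080213]
4.05 [0.52885448 0.02076287 0.39999649] [ 3.55890270e-06 -4.82554794e-02  9.98835026e-01  3.88784096e-06] [-0.61740131  0.42866605 -0.65341897] 9.07285509555314e-06
```

View pics/w1.png

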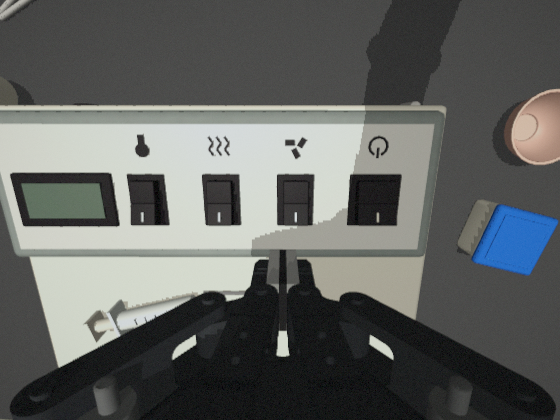

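The wrist view shows all four rockers, with their white bars at about (142,216) lamp, (220,216) heater, (295,216) fan and (377,216) mains. The closed fingers are at the bottom centre. I'll locate the bars on z = 0.255 and check their spacing.

```bash
python3 - <<'E'
from h import *
z=np.load("w1cal.npz");c={k:(z[k] if z[k].size>1 else float(z[k][0])) for k in z}
g=cv2.cvtColor(cv2.imread("pics/w1.png"),cv2.COLOR_BGR2GRAY);d=np.load("w1.npy")
P=[]
for u in(377,295,220,142):
    w=g[206:224,u-6:u+7].astype(int);m=w>110;v,h=np.nonzero(m)
    b=(h.mean()+u-6,v.mean()+206);x=ray(c,b,.255);P.append(x[:2]);
    R=cv2.Rodrigues(c['rvec'])[0];dd=d[int(b[1]),int(b[0])];o=-R.T@c['tvec']
    ray3=R.T@np.array([(b[0]-c['cx'])/c['fx'],(b[1]-c['cy'])/c['fy'],1])
    print(np.round(b,1),m.sum(),np.round(x,4),'depth pt',np.round(o+ray3*dd,4))
P=np.array(P);Y=np.array([.125,.063,.005,-.053])
A=np.polyfit(Y,P,1);print("slope",A[0],np.linalg.norm(A[0]),"yaw",np.arctan2(-A[0][0],A[0][1]),"resid",P-np.outer(Y,A[0])-A[1])
np.savez("fit.npz",P=np.outer(Y,A[0])+A[1],yaw=np.arctan2(-A[0][0],A[0][1]))
print(np.load("fit.npz")["P"])
E
```

```text
[377.5 217. ] 18 [0.5183 0.0914 0.255 ] depth pt [0.5186 0.0917 0.2539]
[295.1 216.7] 29 [0.524  0.0296 0.255 ] depth pt [0.5243 0.0297 0.2544]
[218.9 216.7] 27 [ 0.5297 -0.0274  0.255 ] depth pt [ 0.5298 -0.0275  0.2545]
[142.  216.5] 30 [ 0.5351 -0.0849  0.255 ] depth pt [ 0.535  -0.0848  0.2552]
slope [-0.09486766  0.98967518] 0.9942116633358357 yaw 0.09556537978023362 resid [[ 2.60948524e-05  1.07071817e-04]
 [-6.51717243e-05 -2.39206904e-04]
 [ 5.02592463e-05  1.49814093e-04]
 [-1.11823745e-05 -1.76790059e-05]]
[[ 0.51823129  0.09124685]
 [ 0.52411308  0.02988699]
 [ 0.52961541 -0.02751417]
 [ 0.53511773 -0.08491534]]
```

Spacing is right (scale 0.994, residuals under 0.3 mm), and the depth reading agrees with z = 0.255. I tap the mains first, about 5 mm beyond the bar so the fingertip stays clear of the near half.

```bash
cat > tap.py <<'E'
from cell import env,camera,calibration
from h import *
f=np.load("fit.npz");psi=float(f["yaw"]);X=np.array([np.cos(psi),np.sin(psi)])
Q=[0,np.sin(-psi/2),np.cos(psi/2),0];N=env.nose_length
def tap(i,off=.005,F=14,low=.247):
    xy=f["P"][i]+off*X
    env.movel([*xy,.285+N],velocity=.15,rot=Q)
    env.movel([*xy,.260+N],velocity=.06)
    h=env.movel([*xy,low+N],velocity=.015,stop_force=F)
    s=env.get_state();print(i,"hit",h,"tip z",s['tcp_pos'][2]-N,"xy err",s['tcp_pos'][:2]-xy,"F",np.round(s['force'],1))
    env.movel([*xy,.285+N],velocity=.08)
def look(name):
    c=calibration("wrist");p,d=camera("wrist");cv2.imwrite(f"pics/{name}.png",p)
    R=cv2.Rodrigues(np.array(c['rvec'],float))[0];t=np.ravel(c['tvec']);o=-R.T@t
    v,u=np.mgrid[0:420,0:560];r=np.stack([(u-c['cx'])/c['fx'],(v-c['cy'])/c['fy'],np.ones(u.shape)],-1)
    W=(r*d[...,None])@R+o
    for i in range(4):  # heights on near (-9) and far (+9) halves, from pivot
        h=[]
        for k in(-.022,0.):
            q=f["P"][i]+k*X;m=(np.hypot(W[...,0]-q[0],W[...,1]-q[1])<.004)&(d>0)&(W[...,2]<.27)
            h.append(round(float(np.median(W[m][:,2])),4) if m.any() else None)
        print("rocker",i,"near/far z",h)
    print("t",env.get_state()['time'])
E
python3 - <<'E'
from tap import *
tap(0);env.movel([*(f["P"][1]+.01*X),.40],velocity=.2);look("w2")
E
```

```text
0 hit True tip z 0.25121995886032494 xy err [2.27392803e-04 3.49271804e-05] F [-1.8  0.   7.4]
rocker 0 near/far z [0.2543, 0.2499]
rocker 1 near/far z [0.2497, 0.2535]
rocker 2 near/far z [0.2497, 0.2536]
rocker 3 near/far z [0.2499, 0.2537]
t 7.125
```

Mains has clicked over: its near half now reads 254.3 mm and its far half 249.9 mm, the reverse of the others. Fan is next, then heater only if the fan is confirmed on.

```bash
python3 - <<'E'
from tap import *
tap(1);env.movel([*(f["P"][1]+.01*X),.40],velocity=.2);look("w3")
E
```

```text
1 hit True tip z 0.2512020315969649 xy err [2.19683038e-04 1.42887881e-05] F [-2.5  0.1  7.5]
rocker 0 near/far z [0.2543, 0.2501]
rocker 1 near/far z [0.2543, 0.2501]
rocker 2 near/far z [0.2497, 0.2536]
rocker 3 near/far z [0.2498, 0.2536]
t 9.775
```

```bash
python3 - <<'E'
from tap import *
tap(2);env.movel([*(f["P"][1]+.01*X),.40],velocity=.2);look("w4")
E
```

```text
2 hit True tip z 0.2512026467527342 xy err [ 2.22610698e-04 -5.00489030e-05] F [-2.3  0.6  7. ]
rocker 0 near/far z [0.2543, 0.2501]
rocker 1 near/far z [0.2542, 0.2501]
rocker 2 near/far z [0.2543, 0.2502]
rocker 3 near/far z [0.2498, 0.2537]
t 12.7583
```

View pics/w4.png

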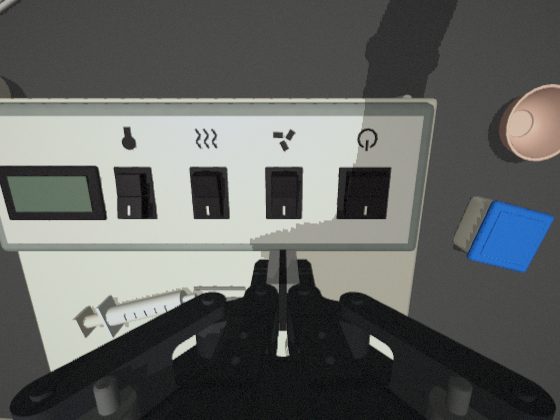

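The picture shows mains (365,193), fan (284,193) and heater (209,193) switched over, and lamp (130,193) still off. The syringe hasn't moved and the arm is clear of everything.

```bash
python3 -c "
from cell import job;print(job.job_done())"
```

```text
the job is handed in; nothing more can be done
None
```

Mains, fan and heater were tapped on in that order and read as on in the last wrist-camera check; the lamp is still off, the arm is clear of the brooder, and the job was handed in at about 13 s.

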